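# Seal the gel tray with the spacer and hold it shut

### The arm

A 6-joint arm with a two-finger parallel gripper is mounted at the origin on the work surface. World frame = base frame: x ahead of the robot, y to its left, z up, the work surface at z = 0. Lengths are in m, angles in rad, forces in N, time in s.
With the tool pointing down it reaches from about 0.275 to 0.725 m from the base axis. Payload 15.9 kg.
Tool frame: the origin (TCP) lies on the centre line of the jaws, within the pads' length; the fingertips stand 25 mm ahead of it and the grasp point (between the pads) lies 6 mm ahead of it (arm.nose_length is the distance from the TCP to the fingertips, in m); z points along the fingers, y is the line along which they close (so a half turn about z gives the same grasp; the last joint's range is limited). The gripper opens to 85 mm and grips with 20 to 120 N. Pads are 22 mm wide; open, the fingers measure 114 mm over their backs; the gripper's body (76 mm by 85 mm) begins 54 mm behind the grasp point. The pads swing forward as they close: fully open they stand 13 mm farther back than shut.
Start: joints at [1.163, 0.213, -0.034, 1.323, 0, 1.571], TCP at [0.198, 0.459, 0.256] pointing down, gripper open.
Joint ranges: [-2.98, 2.98], [-0.74, 1.72], [-1.14, 1.35], [-2.1, 2.04], [-1.57, 1.44], [-3.14, 3.14]. Speed limits (rad/s): [1.89, 1.89, 2.39, 2.57, 3.14, 3.14].

### API

Orientations are given as a rotation vector (axis times angle).
In Python, from cell import arm, snapshot, camera_model, finish_job gives the robot as it stands. The module is installed in compiled form; this text tells all that it offers.
- The arm moves only by the tool carry_out, never from a script. Its argument "targets" is one flat list of numbers, 5 for each row, row after row: the closure, from 0 (fully open) to 1 (shut), then the shift along the tool's x, y, z in mm, then the turn about the tool's z in degrees. A call has 1 to 5 rows; each row shifts and turns the commanded pose from where the row before left it, along the tool's axes as they then stand; what a row does not reach is not made up. A row lasts 1/12 s, in which the tool goes at most 41.7 mm and 7.16 degrees, less where a joint would pass 70% of its speed; a pose out of reach is approached as far as the arm can. A call is refused whole if a number of a shift passes 41.7 or a number of a turn 7.16, either way. A call with a gripper value outside its range is refused whole. The fingers move at their own pace and stop on an object; the grip force is fixed at half the most. Time passes only in rows, so rows that do not move let the fingers close. It gives the time, the measured TCP pose, the force, the opening and the grip force at its end, in the units of the state.
- arm.observe(): the state, without advancing time (a new reading comes with each control period).
- snapshot(name): name is "scene" or "side" or "wrist"; returns (picture, depth): 480x640x3 uint8, blue, green, red; 480x640 float32, m along the optical axis (not along the pixel's ray), 0 where there is no reading.
- camera_model(name): a dict with "fx", "fy", "cx", "cy" (pixels), "T" (4x4, takes a point from camera to world coordinates); the wrist camera has in their place "mount" (4x4, takes a point from camera to tool coordinates, whose origin is the TCP and whose axes are the flange's). Camera axes: x right, y up, looking along -z (the intrinsics and any distortion apply to the point x, -y, -z); pixel columns grow to the right and rows downward; lengths in m; the calibration is good to about 2 mm. A picture is of the moment at which its call begins: read the wrist's pose just before it. camera_model takes no time and is no camera call.
- finish_job(): hands the job in; it is judged then, once.
The state is a dict: "time_s": time; "q": joint angles; "dq": joint speeds; "joint_torque": joint torques, N m; "position": TCP position; "tcp_rot": TCP orientation; "force": force on the tool from outside, world axes, zero at the start; "wrist_torque": the same for the moment, N m; "finger_gap": finger opening in m; "finger_force": force on a finger pad.
Only numpy, scipy, OpenCV 4.12 (cv2) and the standard library are available. Lean on these libraries where they do the work, as an engineer would, in place of code of your own. Each camera call takes 0.05 s, during which the arm holds its last target. There are 200 camera calls.

### The job

Get the gel caster ready for pouring: stand the white spacer bar upright on the caster bed in the gap between the tray and an end stop, roughly centred across the tray, at the one end where the gap is already wide enough for it, and let go of it. Then slide the tray along the bed (its black comb bridge makes a handle) until tray, spacer and stop are pressed firmly flush together, and finish while still holding the tray pressed like that (do not let go). Leave everything else on the bench undisturbed.

Things in the scene. Friction and masses are not known exactly. Their poses are not given: they have to be found in the camera images.
- caster: Gel caster bed fixed to the bench: grey slab 130 (x) x 236 (y, length) x 10 mm high; origin at the centre of its underside. Two low rails (80 mm long, 10 mm above the slab) flank the tray and guide it along y with 1.5 mm play each side. An end stop is fixed across each end.
- thin_stop_top (a point): Middle of the top of the thinner aluminium end stop: block 90 (x) x 14 (y) x 26 mm high on the slab (top 36 mm above the bench), 90 mm from the slab's middle at its +y or -y end (differs each run). Axes parallel to the caster's. Its gap to the tray's end is about 18 mm (16 to 20) at the start: wide enough for the spacer.
- thick_stop_top (a point): Middle of the top of the thicker aluminium end stop: block 90 (x) x 36 (y) x 26 mm high, 90 mm from the slab's middle at the other end. Its gap to the tray is about 7 mm: too narrow for the spacer.
- tray_bridge (a point): Centre of the tray's black comb bridge, a bar 90 (x) x 14 (y) x 36 mm high across its middle, rigid with it, top 72 mm above the bench; grip it from above across y. The loose white tray (0.2 to 0.4 kg) is 90 (x) x 130 (y) mm, its ends at y = +-65 mm, floor 8 mm, long side walls 26 mm high, lying flat on the bed between the stops. A firm push is about 10 N. Axes nearly the caster's.
- spacer_center (a point): Centre of the loose white spacer, a plain upright slab 80 (x) x 11 (y) x 64 mm high with a rounded foot (0.06 to 0.1 kg), standing on a long edge on the bench; the point is 32 mm above its underside, z up. Grip it from above across its 11 mm. Seated on the bed its top is 74 mm above the bench.
Things that resemble listed ones, but are neither listed nor needed, are in the scene too. What is shaped like the part that bears spacer_center but turquoise or yellow is not meant. What is shaped like the part that bears tray_bridge but red is not meant.

How it is judged:
On the way:
1. the spacer stands on the caster bed in the wide gap, between the tray and the thin stop (z of spacer_center in the frame of thin_stop_top below 0.009 m and angle between spacer_center's own z axis and vertical below 0.35 rad and x of spacer_center in the frame of thin_stop_top between -0.012 and 0.012 m and ((y of spacer_center in the frame of thin_stop_top between 0.006 and 0.03 m and y of tray_bridge in the frame of thin_stop_top between 0.07 and 0.11 m) or (y of spacer_center in the frame of thin_stop_top between -0.03 and -0.006 m and y of tray_bridge in the frame of thin_stop_top between -0.11 and -0.07 m))), for 0.2 s.
At the end, for the whole second after the job is handed in: Spacer upright, fully down, within 12 mm of central at the thin stop; tray, spacer and stop closed up (2 mm) and square (0.05 rad), tray flat (3 mm); fingers touch the tray, not the spacer, and press over 3 N through tray and spacer onto the stop; all at rest (contact force between tray and spacer above 3 N and contact force between spacer and thin_stop above 3 N and contact force between the fingers and tray above 2 N and ((y of spacer_center in the frame of thin_stop_top between 0.0105 and 0.0145 m and y of tray_bridge in the frame of thin_stop_top between 0.08 and 0.0855 m) or (y of spacer_center in the frame of thin_stop_top between -0.0145 and -0.0105 m and y of tray_bridge in the frame of thin_stop_top between -0.0855 and -0.08 m)) and z of spacer_center in the frame of thin_stop_top below 0.009 m and x of spacer_center in the frame of thin_stop_top between -0.012 and 0.012 m and angle between spacer_center's own z axis and vertical below 0.06 rad and angle between tray_bridge's own z axis and vertical below 0.04 rad and z of tray_bridge in the frame of thin_stop_top below 0.021 m and angle between the x axis of each of spacer_center, tray_bridge and the x axis of thin_stop_top, either way round below 0.05 rad and contact force between the fingers and spacer below 0.5 N and linear speed of each of tray, spacer below 0.01 m/s); the arm keeps its last pose, push and grip.
It fails at once if a bystander on the bench was moved by more than 20 mm (distance of any of beaker, reagent, flask, dish, vial, tipbox, marker from where it was at the start of the episode above 0.02 m).
It also fails if it takes over 53 s, if anything falls off the work surface, if the arm or the gripper's body presses on something with over 40 N, if the wrist force passes 120 N, or if a joint passes its speed limit or range.

## Working session

There is one attempt and no reset: what is moved stays moved. The work goes in short steps, Python scripts to look and compute and a tool call to move; the robot and the scene stay as the last step left them, time stands still between calls to the robot, and variables do not carry over. Pictures are saved under pics/ and viewed, at most 10 in all, crops included, and the job is handed in when it is done.

Besides the shell and the picture viewer there is one more tool, called after "Emit:" as name(argument=value, ...) on one line, values as JSON. carry_out: Moves the arm, as the interface text tells. Its arguments: {"type":"object","properties":{"targets":{"type":"array","items":{"type":"number"}}},"required":["targets"]}

```bash
mkdir -p pics
python3 - <<'E'
from cell import *
import cv2,numpy as np
np.set_printoptions(precision=4,suppress=True)
o=arm.observe();print(o)
for n in("scene","side"):
    p,d=snapshot(n);cv2.imwrite(f"pics/{n}0.png",p);np.save(f"pics/{n}0.npy",d)
    print(n,camera_model(n))
print(camera_model("wrist"),arm.nose_length)
E
```

```text
{'time_s': 0.0, 'q': array([ 1.163 ,  0.2134, -0.0351,  1.3235,  0.    ,  1.5708]), 'dq': array([ 0.0011,  0.0002,  0.0004, -0.002 ,  0.0002,  0.001 ]), 'joint_torque': array([ -0.0015, -68.6161,  48.7117,   0.0177,  -0.0001,   0.    ]), 'position': array([0.1982, 0.4587, 0.2558]), 'tcp_rot': array([-0.6361, -3.0763,  0.0017]), 'force': array([0.2056, 0.9159, 0.025 ]), 'wrist_torque': array([0.0046, 0.0202, 0.0132]), 'finger_force': 0.0, 'finger_gap': 0.08554546865820756}
scene {'fx': 590.2367708277422, 'fy': 590.2367708277422, 'cx': 325.31550397941606, 'cy': 237.3528652299965, 'T': array([[ 0.6753, -0.5988,  0.4306,  0.9049],
       [ 0.7374,  0.5581, -0.3804, -0.461 ],
       [-0.0126,  0.5744,  0.8185,  0.8871],
       [ 0.    ,  0.    ,  0.    ,  1.    ]])}
side {'fx': 601.520758131338, 'fy': 601.520758131338, 'cx': 307.8645537591928, 'cy': 234.38839426554833, 'T': array([[ 0.9811,  0.1151, -0.1553,  0.2487],
       [-0.1933,  0.5953, -0.7799, -1.0997],
       [ 0.0027,  0.7952,  0.6063,  0.8394],
       [ 0.    ,  0.    ,  0.    ,  1.    ]])}
{'fx': 343.5243389008181, 'fy': 343.5243389008181, 'cx': 319.0922181174635, 'cy': 240.4937963420068, 'mount': array([[-0.0005,  0.9643,  0.2649,  0.0672],
       [ 1.    ,  0.0006, -0.0001,  0.0002],
       [-0.0002,  0.2649, -0.9643, -0.1173],
       [ 0.    ,  0.    ,  0.    ,  1.    ]])} 0.025
```

View pics/scene0.png

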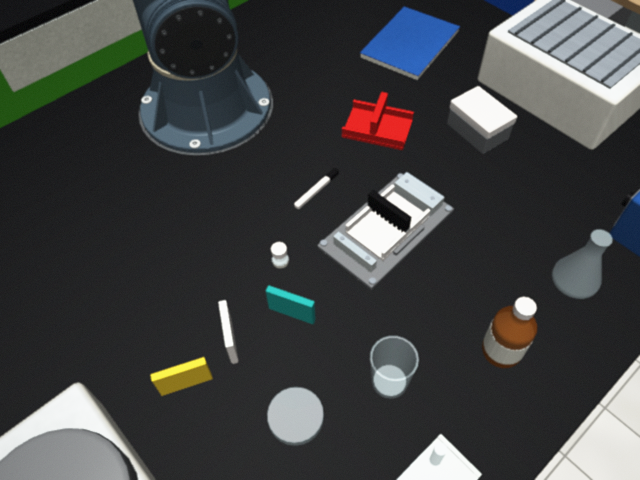

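View pics/side0.png

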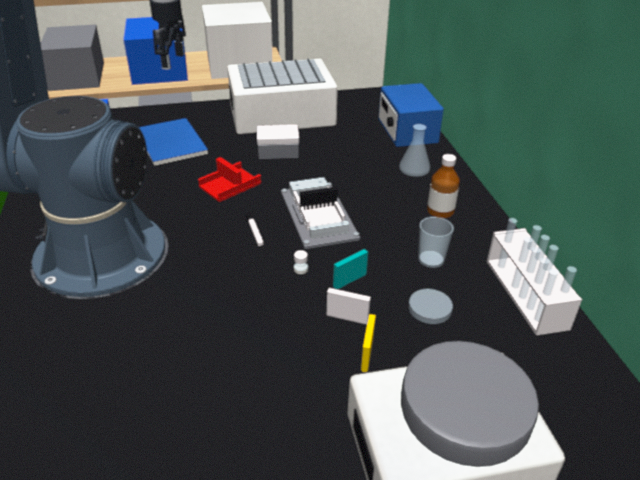

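The scene view shows the white spacer at (228,332), the caster with its thin stop at (355,250), thick stop at (420,190) and black bridge at (390,210). In the side view the spacer is at (348,305) and the caster at (318,212). Yellow and turquoise are decoys.

```bash
cat > h.py <<'E'
import cv2,numpy as np
from scipy.spatial.transform import Rotation as R
from cell import *
np.set_printoptions(precision=4,suppress=True)
def cloud(d,m,T):
    v,u=np.mgrid[:480,:640]
    P=np.stack([(u-m['cx'])/m['fx']*d,-(v-m['cy'])/m['fy']*d,-d,np.ones_like(d)],-1)@T.T
    P=P[...,:3];P[d<=0]=np.nan
    return P
def rect(xy):
    (c,s,a)=cv2.minAreaRect((xy*1000).astype(np.float32))
    if s[0]<s[1]: s=s[::-1];a+=90
    return np.array(c)/1000,s,(a+90)%180-90   # centre, sizes mm, long-axis angle deg
def wristT():
    o=arm.observe();T=np.eye(4);T[:3,:3]=R.from_rotvec(o['tcp_rot']).as_matrix();T[:3,3]=o['position']
    return T
E
python3 - <<'E'
from h import *
for n,rs,rc in(("scene",(205,295,245,370),(310,165,460,290)),("side",(320,285,372,325),(275,170,365,250))):
    p=cv2.imread(f"pics/{n}0.png");P=cloud(np.load(f"pics/{n}0.npy"),camera_model(n),camera_model(n)['T'])
    hsv=cv2.cvtColor(p,cv2.COLOR_BGR2HSV)
    def sel(r,lo,hi,extra):
        m=np.zeros((480,640),bool);m[r[1]:r[3],r[0]:r[2]]=1
        return P[m&(P[...,2]>lo)&(P[...,2]<hi)&extra]
    w=(hsv[...,1]<60)&(hsv[...,2]>90)
    a=sel(rs,.005,.1,w);print(n,'spacer',len(a),a.min(0),a.max(0));t=a[a[:,2]>.05];print(' top',rect(t[:,:2]), 'all',rect(a[:,:2]))
    b=sel(rc,.06,.085,hsv[...,2]<90);print(' bridge',len(b),b[:,2].max(),rect(b[:,:2]))
    c=sel(rc,.004,.03,hsv[...,2]>0);print(' slab',rect(c[:,:2]))
    m=np.zeros((480,640),np.uint8);r=rc;m[r[1]:r[3],r[0]:r[2]]=1
    m=(m>0)&(P[...,2]>.031)&(P[...,2]<.042)
    k,l,s,_=cv2.connectedComponentsWithStats(m.astype(np.uint8))
    for i in range(1,k):
        if s[i,4]>40:q=P[l==i];print('  z36 blob',s[i],q[:,2].mean(),rect(q[:,:2]))
E
```

```text
scene spacer 509 [ 0.4495 -0.3255  0.0061] [ 0.5243 -0.2777  0.0687]
 top (array([ 0.486 , -0.3011]), (81.73457336425781, 11.323784828186035), -28.999759674072266) all (array([ 0.4864, -0.3013]), (82.53273010253906, 11.338845252990723), -28.938629150390625)
 bridge 460 0.07584138083515934 (array([0.5025, 0.0463]), (90.68075561523438, 16.481170654296875), 2.5906758308410645)
 slab (array([0.4899, 0.0509]), (284.98724365234375, 282.1484375), -44.53866958618164)
  z36 blob [395 173  49  37 787] 0.03594410621211144 (array([0.496 , 0.1357]), (91.47956848144531, 41.17560958862305), 4.565487384796143)
  z36 blob [381 185  14  12  59] 0.035051980579324155 (array([0.457 , 0.0928]), (33.99524688720703, 7.576431751251221), -86.01758313179016)
  z36 blob [346 206  84  49 433] 0.035997674144674356 (array([0.5019, 0.0471]), (132.46762084960938, 91.48991394042969), -86.15597176551819)
  z36 blob [334 232  43  35 400] 0.03589587046341964 (array([ 0.5082, -0.0433]), (90.23886108398438, 16.254661560058594), 3.638662099838257)
side spacer 1112 [ 0.4474 -0.3263  0.0051] [ 0.5233 -0.2775  0.0691]
 top (array([ 0.4846, -0.3003]), (80.29794311523438, 18.867765426635742), -27.222026824951172) all (array([ 0.4848, -0.3004]), (80.69908142089844, 18.867765426635742), -27.222026824951172)
 bridge 278 0.07758313312774989 (array([0.4999, 0.048 ]), (87.88135528564453, 23.25672149658203), 4.971371173858643)
 slab (array([0.5121, 0.0805]), (339.0375671386719, 233.15977478027344), 78.15863800048828)
  z36 blob [289 178  55  46 578] 0.03640477539417438 (array([0.4991, 0.0686]), (176.4882049560547, 91.2775650024414), -86.09159731864929)
  z36 blob [309 221  40  12 224] 0.0359216813748965 (array([ 0.5064, -0.0431]), (90.14326477050781, 20.065576553344727), 4.126777648925781)
```

Emit:
carry_out(targets=[0.3, -15, -15, 0, 0, 0.45, -25, -25, 0, 0, 0.45, -25, -25, 0, 0, 0.45, -25, -25, 0, 0, 0.45, -25, -25, 0, 0])

```text
time_s: 0.52
position: [0.2582, 0.3062, 0.256]
tcp_rot: [-0.635, -3.077, 0.001]
force: [1.9, -0.4, 1.5]
finger_gap: 0.0468
finger_force: 0.0
```

Emit:
carry_out(targets=[0.45, -25, -25, 0, 0, 0.45, -25, -25, 0, 0, 0.45, -25, -25, 0, 0, 0.45, -25, -25, 0, 0, 0.45, -25, -25, 0, 0])

```text
time_s: 0.93
position: [0.3234, 0.1418, 0.2563]
tcp_rot: [0.636, 3.077, 0.0]
force: [1.2, 0.5, 0.8]
finger_gap: 0.0467
finger_force: 0.0
```

Emit:
carry_out(targets=[0.45, -25, -25, 0, 0, 0.45, -25, -25, 0, 0, 0.45, -25, -25, 0, 0, 0.45, -25, -25, 0, 0, 0.45, -25, -25, 0, 0])

```text
time_s: 1.35
position: [0.3887, -0.0228, 0.2562]
tcp_rot: [-0.637, -3.076, -0.0]
force: [0.6, 0.6, -0.3]
finger_gap: 0.047
finger_force: 0.0
```

Emit:
carry_out(targets=[0.45, -25, -25, 10, 0, 0.45, -25, -25, 10, 0, 0.45, -25, -25, 10, 0, 0.45, -25, -25, 10, 0, 0.45, -25, -25, 10, 0])

```text
time_s: 1.77
position: [0.4538, -0.187, 0.2055]
tcp_rot: [-0.637, -3.076, -0.0]
force: [1.1, 0.7, 0.3]
finger_gap: 0.0471
finger_force: 0.0
```

```bash
cat >> h.py <<'E'
def shift(tgt,tool_y_deg):
    "mm along tool axes and turn (deg) to a target TCP and tool-y heading (half-turn free)"
    o=arm.observe();M=R.from_rotvec(o['tcp_rot']).as_matrix()
    h=np.degrees(np.arctan2(M[1,1],M[0,1]));t=(h-tool_y_deg+90)%180-90
    print('t',o['time_s'],'pos',o['position'],'toolz',M[:,2],'yhead',h,'q',o['q'],'gap',o['finger_gap'],'F',o['force'])
    print('shift mm',M.T@(np.array(tgt)-o['position'])*1000,'then turn',t)
E
python3 - <<'E'
from h import *
shift([.486,-.301,.16],61.3)
n="scene";p=cv2.imread(f"pics/{n}0.png");P=cloud(np.load(f"pics/{n}0.npy"),camera_model(n),camera_model(n)['T'])
hsv=cv2.cvtColor(p,cv2.COLOR_BGR2HSV)
for c,(a,b) in dict(turq=(80,100),yel=(20,35)).items():
    q=P[(hsv[...,0]>a)&(hsv[...,0]<b)&(hsv[...,1]>120)&(P[...,2]>.005)&(P[...,2]<.08)&(P[...,0]<.7)]
    print(c,len(q),rect(q[:,:2]))
E
```

```text
t 1.7667 pos [ 0.4538 -0.187   0.2055] toolz [-0.0003  0.0002 -1.    ] yhead 66.61056369580422 q [-0.391   0.2097 -0.1672  1.1942  0.0001  0.0173] gap 0.04710559953419547 F [1.1134 0.6654 0.2586]
shift mm [-74.7775 -91.8291  45.5123] then turn 5.31056369580422
turq 1093 (array([ 0.5139, -0.0883]), (260.801513671875, 77.99961853027344), -87.82589983940125)
yel 1302 (array([ 0.4991, -0.3982]), (80.24652862548828, 13.925122261047363), 66.82240295410156)
```

Emit:
carry_out(targets=[0.45, -25, -30, 15, 0, 0.45, -25, -30, 15, 0, 0.45, -25, -32, 15, 0, 0.45, 0, 0, 0, 5.3, 0.45, 0, 0, 0, 0])

```text
time_s: 2.18
position: [0.485, -0.2988, 0.1601]
tcp_rot: [-0.787, -3.038, -0.001]
force: [-0.5, 1.5, 0.8]
finger_gap: 0.0468
finger_force: 0.0
```

Run:
```python
from h import *
shift([.486,-.301,.16],61.3)
T=wristT();p,d=snapshot("wrist");m=camera_model("wrist");P=cloud(d,m,T@m['mount'])
cv2.imwrite("pics/w1.png",p)
hsv=cv2.cvtColor(p,cv2.COLOR_BGR2HSV)
k=(hsv[...,1]<60)&(hsv[...,2]>90)&(P[...,2]>.045)&(P[...,2]<.08)&(np.hypot(P[...,0]-.486,P[...,1]+.301)<.06)
q=P[k];print(len(q),np.nanpercentile(q[:,2],[50,95]),rect(q[:,:2]))
```

```text
t 2.1833 pos [ 0.485  -0.2988  0.1601] toolz [-0.0026  0.0016 -1.    ] yhead 60.94551745003538 q [-0.5522  0.392  -0.0345  1.1473 -0.     -0.0451] gap 0.04680993899467999 F [-0.5056  1.5115  0.812 ]
shift mm [-1.9622 -1.3905  0.0784] then turn -0.35448254996461515
2072 [0.0637 0.0648] (array([ 0.485, -0.299]), (79.9989242553711, 11.009780883789062), -28.85769271850586)
```

View pics/w1.png

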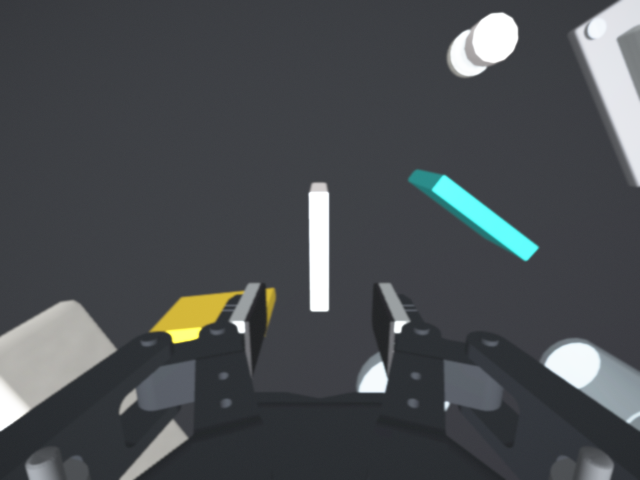

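The wrist view shows the spacer upright at (319,250), centred between the jaws, with the yellow part clear at the left. The measured centre coincides with the TCP.

Emit:
carry_out(targets=[0.45, 0, 0, 30, 0, 0.45, 0, 0, 30, 0, 0.45, 0, 0, 25, 0, 0.45, 0, 0, 15, 0, 0.45, 0, 0, 0, 0])

```text
time_s: 2.65
position: [0.4842, -0.2954, 0.0597]
tcp_rot: [-0.771, -3.042, -0.002]
force: [0.0, -0.1, -0.3]
finger_gap: 0.047
finger_force: 0.0
```

Emit:
carry_out(targets=[1, 0, 0, 0, 0, 1, 0, 0, 0, 0, 1, 0, 0, 0, 0, 1, 0, 0, 0, 0, 1, 0, 0, 0, 0])

```text
time_s: 3.07
position: [0.4865, -0.2979, 0.0637]
tcp_rot: [0.776, 3.042, -0.001]
force: [-1.8, 2.3, 9.3]
finger_gap: 0.0101
finger_force: 63.0
```

Emit:
carry_out(targets=[1, 0, 0, -10, 0, 1, 0, 0, -25, 0, 1, 0, 0, -30, 0, 1, 0, 0, -30, 0, 1, 0, 0, 0, 0])

```text
time_s: 3.48
position: [0.4879, -0.299, 0.1639]
tcp_rot: [0.775, 3.036, -0.004]
force: [1.6, 0.2, 0.4]
finger_gap: 0.01
finger_force: 61.5
```

Run:
```python
from h import *
a=np.radians(3.9);thin=np.array([.508,-.0433]);ux=np.array([np.cos(a),np.sin(a)]);uy=np.array([-ux[1],ux[0]])
t=thin+uy*.016;print(t)
shift([*t,.155],93.9)
```

```text
[ 0.5069 -0.0273]
t 3.4833 pos [ 0.4879 -0.299   0.1639] toolz [ 0.0074 -0.0046 -1.    ] yhead 61.348863774129725 q [-0.5497  0.3851 -0.0349  1.1422 -0.0001 -0.0497] gap 0.009992599558254475 F [1.6221 0.1792 0.3711]
shift mm [113.6359 247.4804   7.8089] then turn -32.55113622587028
```

Emit:
carry_out(targets=[1, 10, 22, 0, 0, 1, 15, 32, 0, 0, 1, 15, 32, 0, 0, 1, 15, 32, 0, 0, 1, 15, 32, 0, 0])

```text
time_s: 3.9
position: [0.4962, -0.131, 0.1581]
tcp_rot: [0.778, 3.042, 0.0]
force: [1.5, 0.7, 0.6]
finger_gap: 0.0098
finger_force: 61.5
```

Emit:
carry_out(targets=[1, 15, 32, 0, 0, 1, 15, 32, 0, 0, 1, 13, 32, 0, 0, 1, 0, 0, 0, -6.5, 1, 0, 0, 0, -6.5])

```text
time_s: 4.32
position: [0.5049, -0.0256, 0.1581]
tcp_rot: [0.416, 3.113, 0.0]
force: [-0.0, -0.9, -0.2]
finger_gap: 0.0098
finger_force: 61.5
```

Emit:
carry_out(targets=[1, 0, 0, 0, -6.5, 1, 0, 0, 0, -6.5, 1, 0, 0, 0, -6.5, 1, 0, 0, 0, 0, 1, 0, 0, 0, 0])

```text
time_s: 4.73
position: [0.5047, -0.0275, 0.1578]
tcp_rot: [-0.1, 3.139, -0.0]
force: [-0.2, 0.2, -0.9]
finger_gap: 0.0098
finger_force: 61.5
```

Run:
```python
from h import *
shift([.5069,-.0273,.155],93.9)
T=wristT();p,d=snapshot("wrist");m=camera_model("wrist");P=cloud(d,m,T@m['mount']);cv2.imwrite("pics/w2.png",p)
ps,ds=snapshot("scene");cv2.imwrite("pics/s2.png",ps[120:360,180:500]);ms=camera_model("scene");S=cloud(ds,ms,ms['T'])
def blobs(P,lo,hi,c,r,w=None):
    k=(P[...,2]>lo)&(P[...,2]<hi)&(np.hypot(P[...,0]-c[0],P[...,1]-c[1])<r)
    n,l,s,_=cv2.connectedComponentsWithStats(k.astype(np.uint8))
    for i in range(1,n):
        if s[i,4]>80:q=P[l==i];print('  blob',s[i],q[:,2].mean(),q[:,2].min(),q[:,2].max(),rect(q[:,:2]))
print('wrist z36');blobs(P,.031,.041,(.508,.0),.12)
print('wrist bridge');blobs(P,.066,.078,(.502,.047),.06)
print('scene spacer');blobs(S,.085,.165,(.507,-.027),.05)
```

```text
t 4.7333 pos [ 0.5047 -0.0275  0.1578] toolz [ 0.001  -0.0001 -1.    ] yhead 93.63937628529935 q [-0.0545  0.2632 -0.2221  1.0844 -0.     -0.118 ] gap 0.009814311412785133 F [-0.2125  0.2261 -0.8949]
shift mm [-2.1694  0.0968  2.7545] then turn -0.2606237147006567
wrist z36
  blob [ 289  181   21  104 1537] 0.03574676340211992 0.032636758808285066 0.03824526692409519 (array([ 0.5001, -0.0416]), (76.45707702636719, 13.949820518493652), 3.51792311668396)
  blob [ 336  180  184   66 1497] 0.035669438420720664 0.0310092819191779 0.04099734104530972 (array([0.4786, 0.0465]), (126.85308837890625, 45.910648345947266), -86.3363242149353)
  blob [359 247  59  55 537] 0.03567422267187001 0.03111617394932431 0.04099208724403569 (array([0.5331, 0.0354]), (54.22152328491211, 31.30027961730957), -42.864540100097656)
  blob [449 290  58  10 509] 0.03515999461765783 0.03101800350198672 0.03737800448330672 (array([0.5392, 0.0946]), (43.48310089111328, 6.531664848327637), -86.88910961151123)
wrist bridge
  blob [ 423  185   38  139 3376] 0.07132382483369283 0.06603300731892503 0.07393074290435031 (array([0.5006, 0.0492]), (90.31570434570312, 14.671198844909668), 3.8740811347961426)
scene spacer
  blob [341 196  43  41 906] 0.13147421737515258 0.09267513556171159 0.1649363041526709 (array([ 0.506, -0.032]), (79.60530853271484, 35.11238479614258), 23.114246368408203)
```

View pics/w2.png

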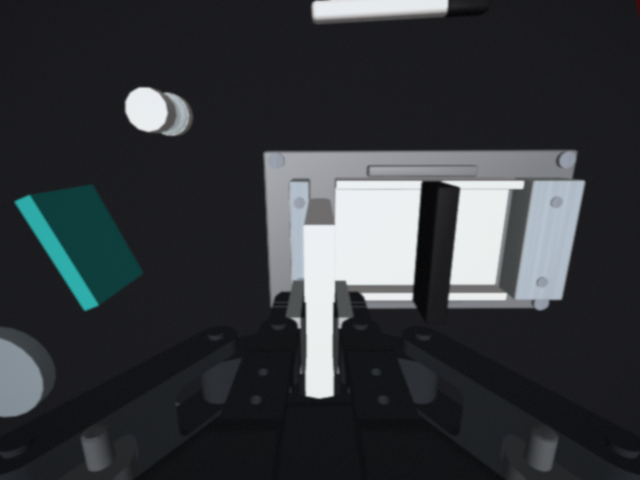

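View pics/s2.png

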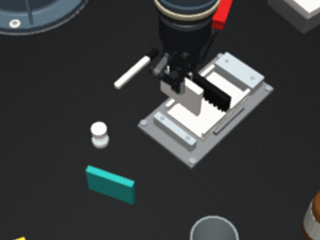

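The wrist view shows the spacer held upright at (319,300), over the gap between the thin stop (299,230) and the tray edge (335,230). I'll measure the spacer in the same wrist picture.

```bash
cat >> h.py <<'E'
def wspacer():
    T=wristT();p,d=snapshot("wrist");m=camera_model("wrist");P=cloud(d,m,T@m['mount'])
    a=np.radians(3.8);ux=np.array([np.cos(a),np.sin(a)]);uy=np.array([-ux[1],ux[0]]);o=T[:2,3]
    hsv=cv2.cvtColor(p,cv2.COLOR_BGR2HSV)
    X=(P[...,:2]-o)@ux;Y=(P[...,:2]-o)@uy;Z=P[...,2]   # caster-aligned, relative to TCP
    pc=lambda v:np.nanpercentile(v,[2,50,98])*1000
    return T,p,P,hsv,X,Y,Z,pc
E
python3 - <<'E'
from h import *
T,p,P,hsv,X,Y,Z,pc=wspacer()
w=(hsv[...,1]<60)&(hsv[...,2]>60)
s=w&(abs(Y)<.012)&(abs(X)<.05)&(Z>.08)
zt=np.nanpercentile(Z[s],90);t=s&(Z>zt-.004)
print('spacer top z',zt,'tcp z',T[2,3],'X',pc(X[t]),'Y',pc(Y[t]),rect(P[t][:,:2]))
f=s&(Z<zt-.008)&(X<-.03);print('front face n',f.sum(),'X',pc(X[f]),'Y',pc(Y[f]),'Z',pc(Z[f]))
lo=f&(Z<np.nanpercentile(Z[f],20));print(' bottom Y',pc(Y[lo]))
u=f&(Z>np.nanpercentile(Z[f],80));print(' upper Y',pc(Y[u]))
st=(abs(Z-.036)<.003)&(Y<.0)&(X<-.012)&(Y>-.04);print('stop Y',pc(Y[st]),'X',pc(X[st]))
fl=w&(abs(Z-.018)<.003)&(Y>.005)&(Y<.05)&(abs(X)<.035);print('tray floor Y',pc(Y[fl]),'X',pc(X[fl]))
wl=w&(abs(Z-.036)<.003)&(Y>.003)&(Y<.05)&(abs(X)<.07);print('tray wall Y',pc(Y[wl]),'X',pc(X[wl]))
E
```

```text
spacer top z 0.16349056668834924 tcp z 0.15743764100712054 X [-12.1652 -10.4936  10.2472] Y [-10.5469  -4.4665  11.2666] (array([ 0.5039, -0.0273]), (24.063064575195312, 22.983665466308594), 3.453058958053589)
front face n 661 X [-40.8676 -40.6206 -40.3381] Y [-4.673   0.7459  5.838 ] Z [ 95.4565 133.5663 154.9598]
 bottom Y [-4.475   0.6061  5.6791]
 upper Y [-4.6773  0.7487  5.7858]
stop Y [-20.2115 -14.1081  -7.2295] X [-43.1817 -30.0217 -12.7613]
tray floor Y [13.0882 31.1435 49.3083] X [-33.7919  -1.9426  33.4957]
tray wall Y [13.4845 36.2683 49.3169] X [-43.783  -39.6636  45.6806]
```

Emit:
carry_out(targets=[1, -1.7, 1.6, 10, 0, 1, 0, 0, 15, 0, 1, 0, 0, 15, 0, 1, 0, 0, 0, 0, 1, 0, 0, 0, 0])

```text
time_s: 5.3
position: [0.5055, -0.0257, 0.1163]
tcp_rot: [0.104, -3.138, -0.0]
force: [-0.7, -0.2, -0.3]
finger_gap: 0.01
finger_force: 61.5
```

Run:
```python
from h import *
T,p,P,hsv,X,Y,Z,pc=wspacer()
w=(hsv[...,1]<60)&(hsv[...,2]>60);tz=T[2,3]
print(T[:3,3],shift([.5069,-.0273,.155],93.8))
f=w&(abs(Y)<.012)&(abs(X+.0405)<.003)&(Z>.05)&(Z<tz-.012);print('front n',f.sum(),'X',pc(X[f]),'Y',pc(Y[f]),'Z',pc(Z[f]))
st=(abs(Z-.036)<.003)&(Y<.0)&(X<-.012)&(Y>-.04);print('stop Y',pc(Y[st]),'X',pc(X[st]))
fl=w&(abs(Z-.018)<.003)&(Y>.005)&(Y<.05)&(abs(X)<.035);print('tray floor Y',pc(Y[fl]))
wl=w&(abs(Z-.036)<.003)&(Y>.003)&(Y<.05)&(abs(X)<.07);print('tray wall Y',pc(Y[wl]),'X',pc(X[wl]))
```

```text
t 5.35 pos [ 0.5061 -0.0258  0.1171] toolz [-0.0004  0.0001 -1.    ] yhead 93.79948330601734 q [-0.0509  0.2969 -0.2856  0.9887  0.     -0.1172] gap 0.009809059989124739 F [0.2658 0.0626 0.1015]
shift mm [ -0.7175  -1.5791 -37.9298] then turn -0.0005166939826608541
[ 0.5055 -0.0257  0.1163] None
front n 481 X [-40.9455 -40.722  -40.4344] Y [-4.744   0.2718  5.7295] Z [ 53.4271  84.4908 103.2158]
stop Y [-21.8989 -15.309   -8.5632] X [-44.0796 -29.3879 -12.6836]
tray floor Y [11.3938 31.6526 49.3082]
tray wall Y [11.7292 35.3643 49.4208] X [-45.0443 -41.2655  43.5634]
```

Emit:
carry_out(targets=[1, 0, 0.7, 12, 0, 1, 0, 0, 12, 0, 1, 0, 0, 10, 0, 1, 0, 0, 4, 0, 1, 0, 0, 0, 0])

```text
time_s: 5.77
position: [0.5057, -0.0251, 0.0785]
tcp_rot: [0.105, -3.139, -0.0]
force: [-0.2, 0.1, -1.1]
finger_gap: 0.0098
finger_force: 61.5
```

Emit:
carry_out(targets=[1, 0, 0, 1.5, 0, 1, 0, 0, 1.5, 0, 1, 0, 0, 1, 0, 1, 0, 0, 0, 0, 1, 0, 0, 0, 0])

```text
time_s: 6.18
position: [0.5062, -0.0251, 0.0752]
tcp_rot: [-0.105, 3.14, -0.0]
force: [-0.1, 0.4, -0.3]
finger_gap: 0.0095
finger_force: 61.5
```

Emit:
carry_out(targets=[1, 0, 0, 1, 0, 1, 0, 0, 1, 0, 1, 0, 0, 0, 0, 1, 0, 0, 0, 0])

```text
time_s: 6.52
position: [0.5062, -0.0251, 0.0737]
tcp_rot: [-0.105, 3.139, -0.0]
force: [-5.2, 0.5, 14.1]
finger_gap: 0.0096
finger_force: 63.5
```

Emit:
carry_out(targets=[1, 0, 0, 0.5, 0, 1, 0, 0, 0.5, 0, 1, 0, 0, 0, 0, 1, 0, 0, 0, 0])

```text
time_s: 6.85
position: [0.5062, -0.0252, 0.0736]
tcp_rot: [-0.105, 3.139, -0.0]
force: [-12.5, 0.6, 34.1]
finger_gap: 0.0098
finger_force: 66.8
```

Emit:
carry_out(targets=[1, 0, 0, -1.2, 0, 1, 0, 0, 0, 0, 0.8, 0, 0, 0, 0, 0.7, 0, 0, 0, 0, 0.6, 0, 0, 0, 0])

```text
time_s: 7.27
position: [0.506, -0.0251, 0.073]
tcp_rot: [0.105, -3.14, -0.0]
force: [0.4, -0.8, 0.6]
finger_gap: 0.0339
finger_force: 0.0
```

Emit:
carry_out(targets=[0.6, 0, 0, -10, 0, 0.6, 0, 0, -25, 0, 0.6, 0, 0, -30, 0, 0.6, 0, 0, -25, 0, 0.6, 0, 0, 0, 0])

```text
time_s: 7.68
position: [0.5082, -0.0252, 0.1684]
tcp_rot: [-0.105, 3.133, -0.001]
force: [1.2, 0.1, 0.1]
finger_gap: 0.0344
finger_force: 0.0
```

Run:
```python
from h import *
shift([.501,.048,.16],93.8)
T,p,P,hsv,X,Y,Z,pc=wspacer();cv2.imwrite("pics/w3.png",p)
w=(hsv[...,1]<60)&(hsv[...,2]>60)
t=w&(abs(Z-.074)<.006)&(abs(Y)<.02)&(abs(X)<.06);q=P[t];print('spacer top',t.sum(),'z',pc(Z[t]),'X',pc(X[t]),'Y',pc(Y[t]),rect(q[:,:2]))
st=(abs(Z-.036)<.003)&(Y<-.005)&(abs(X)<.06)&(Y>-.04);q=P[st];print('stop Y',pc(Y[st]),'X',pc(X[st]),rect(q[:,:2]))
b=(hsv[...,2]<60)&(abs(Z-.072)<.004)&(abs(Y-.075)<.03)&(abs(X)<.07);print('bridge z',pc(Z[b]),rect(P[b][:,:2]))
```

```text
t 7.6833 pos [ 0.5082 -0.0252  0.1684] toolz [ 0.0065 -0.0003 -1.    ] yhead 93.83335425364682 q [-0.0496  0.2585 -0.2003  1.1054 -0.     -0.1165] gap 0.034368009636937605 F [1.1596 0.0573 0.1395]
shift mm [ 2.3368 73.5595  8.3445] then turn 0.0333542536468201
spacer top 2029 z [72.2207 73.6974 75.0109] X [-41.6953  -5.0041  35.5835] Y [-4.4386  0.7721  5.9967] (array([ 0.5055, -0.0245]), (80.05543518066406, 10.829766273498535), 3.612665891647339)
stop Y [-22.2799 -15.44    -8.816 ] X [-45.5995  -6.4221  39.5833] (array([ 0.5064, -0.041 ]), (89.36054229736328, 14.109658241271973), 3.8726751804351807)
bridge z [68.7831 71.551  72.8782] (array([0.5001, 0.0486]), (89.06304168701172, 14.042439460754395), 4.694947242736816)
```

View pics/w3.png

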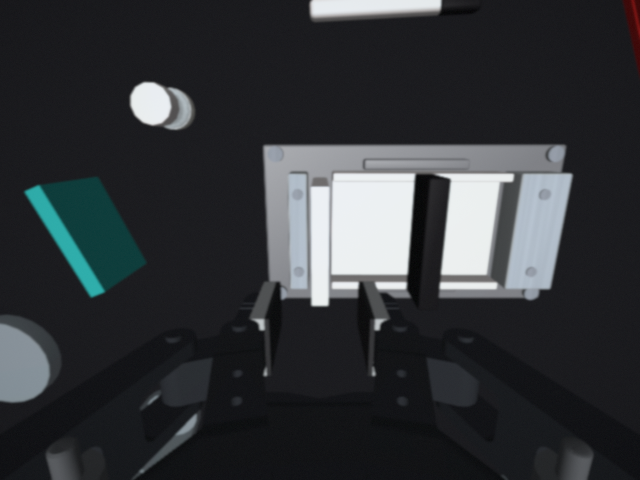

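The spacer is released and standing upright at (319,240), centred in the gap, and its top measures 73.7 mm. Next I'll grip the bridge.

Emit:
carry_out(targets=[0.6, 1, 12, 0, 0, 0.6, 1, 20, 0, 0, 0.6, 1, 20, 0, 0, 0.6, 0, 17, 0, 0, 0.6, 0, 5, 0, 0])

```text
time_s: 8.15
position: [0.4971, 0.0508, 0.1623]
tcp_rot: [0.108, -3.138, -0.001]
force: [-0.3, 0.9, 0.2]
finger_gap: 0.0341
finger_force: 0.0
```

Emit:
carry_out(targets=[0.6, 0, 0, 15, 0, 0.6, 0, 0, 25, 0, 0.6, 0, 0, 20, 0, 0.6, 0, 0, 5, 0, 0.6, 0, 0, 0, 0])

```text
time_s: 8.57
position: [0.4967, 0.0484, 0.0967]
tcp_rot: [0.105, -3.136, 0.0]
force: [0.2, -0.9, 0.4]
finger_gap: 0.0342
finger_force: 0.0
```

Run:
```python
from h import *
shift([.5003,.0486,.07],93.9)
T,p,P,hsv,X,Y,Z,pc=wspacer()
b=(hsv[...,2]<70)&(abs(Z-.071)<.004)&(abs(Y)<.012)&(X<.0)&(X>-.06);print('bridge',b.sum(),'z',pc(Z[b]),'Y',pc(Y[b]),'X',pc(X[b]))
```

```text
t 8.5667 pos [0.4967 0.0484 0.0967] toolz [-0.0036 -0.0004 -1.    ] yhead 93.83331186718246 q [ 0.0971  0.3032 -0.3335  0.9377 -0.0001  0.0302] gap 0.034161376979767184 F [ 0.222  -0.8768  0.4158]
shift mm [-3.7164 -0.017  26.6678] then turn -0.06668813281754638
bridge 2633 z [70.0334 71.6804 72.9147] Y [-5.4076  0.6568  6.6233] X [-40.9216 -21.9276  -0.9082]
```

Emit:
carry_out(targets=[0.6, -3.5, 0.5, 12, 0, 0.6, 0, 0, 11, 0, 0.6, 0, 0, 4, 0, 0.6, 0, 0, 0, 0, 0.75, 0, 0, 0, 0])

```text
time_s: 9.03
position: [0.5019, 0.0493, 0.0721]
tcp_rot: [-0.105, 3.139, 0.0]
force: [-0.3, 0.5, -0.1]
finger_gap: 0.0233
finger_force: 0.0
```

Emit:
carry_out(targets=[1, 0, 0, 0, 0, 1, 0, 0, 0, 0, 1, 0, 0, 0, 0, 1, 0, 0, 0, 0])

```text
time_s: 9.37
position: [0.5022, 0.0492, 0.0723]
tcp_rot: [-0.105, 3.138, 0.0]
force: [-1.6, 0.1, 7.7]
finger_gap: 0.0127
finger_force: 59.8
```

Emit:
carry_out(targets=[1, 0, -1, 0, 0, 1, 0, -1, 0, 0, 1, 0, -1, 0, 0, 1, 0, -1, 0, 0, 1, 0, 0, 0, 0])

```text
time_s: 9.78
position: [0.5026, 0.0456, 0.0723]
tcp_rot: [-0.105, 3.138, 0.001]
force: [-0.7, 3.3, 5.1]
finger_gap: 0.0128
finger_force: 59.5
```

Emit:
carry_out(targets=[1, 0, -0.7, 0, 0, 1, 0, -0.7, 0, 0, 1, 0, 0, 0, 0, 1, 0, 0, 0, 0])

```text
time_s: 10.12
position: [0.5027, 0.0443, 0.0723]
tcp_rot: [-0.105, 3.138, 0.001]
force: [-0.7, 3.5, 5.1]
finger_gap: 0.0132
finger_force: 59.5
```

Emit:
carry_out(targets=[1, 0, -0.7, 0, 0, 1, 0, -0.7, 0, 0, 1, 0, 0, 0, 0, 1, 0, 0, 0, 0])

```text
time_s: 10.45
position: [0.5028, 0.0429, 0.0723]
tcp_rot: [-0.105, 3.138, 0.002]
force: [-0.1, 2.4, 5.9]
finger_gap: 0.0127
finger_force: 59.5
```

Emit:
carry_out(targets=[1, 0, -0.6, 0, 0, 1, 0, 0, 0, 0, 1, 0, 0, 0, 0])

```text
time_s: 10.7
position: [0.5028, 0.0423, 0.0723]
tcp_rot: [-0.106, 3.138, 0.002]
force: [-0.4, 3.6, 5.6]
finger_gap: 0.0132
finger_force: 59.5
```

Emit:
carry_out(targets=[1, 0, -0.6, 0, 0, 1, 0, 0, 0, 0, 1, 0, 0, 0, 0])

```text
time_s: 10.95
position: [0.5029, 0.0417, 0.0723]
tcp_rot: [-0.106, 3.138, 0.002]
force: [-0.2, 4.3, 5.3]
finger_gap: 0.0129
finger_force: 59.5
```

Emit:
carry_out(targets=[1, 0, -0.4, 0, 0, 1, 0, 0, 0, 0, 1, 0, 0, 0, 0])

```text
time_s: 11.2
position: [0.5029, 0.0413, 0.0723]
tcp_rot: [-0.105, 3.138, 0.002]
force: [-0.2, 3.4, 5.6]
finger_gap: 0.013
finger_force: 59.5
```

Emit:
carry_out(targets=[1, 0, -0.5, 0, 0, 1, 0, 0, 0, 0, 1, 0, 0, 0, 0])

```text
time_s: 11.45
position: [0.5029, 0.0413, 0.0723]
tcp_rot: [-0.106, 3.138, 0.003]
force: [-0.5, 8.4, 6.0]
finger_gap: 0.0133
finger_force: 59.7
```

Emit:
carry_out(targets=[1, 0, -0.5, 0, 0, 1, 0, 0, 0, 0, 1, 0, 0, 0, 0])

```text
time_s: 11.7
position: [0.5029, 0.0412, 0.0724]
tcp_rot: [-0.106, 3.138, 0.005]
force: [-2.1, 11.4, 7.0]
finger_gap: 0.0131
finger_force: 59.8
```

Emit:
carry_out(targets=[1, 0, -0.4, 0, 0, 1, 0, 0, 0, 0, 1, 0, 0, 0, 0])

```text
time_s: 11.95
position: [0.5029, 0.0411, 0.0724]
tcp_rot: [-0.107, 3.138, 0.006]
force: [-2.1, 13.5, 8.5]
finger_gap: 0.0132
finger_force: 59.9
```

Run:
```python
from h import *
T,p,P,hsv,X,Y,Z,pc=wspacer();cv2.imwrite("pics/w4.png",p)
q,ds=snapshot("side");ms=camera_model("side");cv2.imwrite("pics/d4.png",cv2.resize(q[130:290,230:440],None,fx=3,fy=3))
w=(hsv[...,1]<60)&(hsv[...,2]>60)
for n,k in dict(spacer=w&(abs(Z-.074)<.006)&(abs(Y+.072)<.015)&(abs(X)<.06),stop=w&(abs(Z-.036)<.003)&(abs(Y+.084)<.015)&(abs(X)<.06)).items():
    print(n,k.sum(),pc(X[k]),pc(Y[k]),pc(Z[k]),rect(P[k][:,:2]))
print(arm.observe()['force'])
```

```text
spacer 5413 [-41.6517 -17.302   12.1652] [-75.0947 -68.485  -63.8347] [68.546  73.5192 74.8225] (array([ 0.4949, -0.0291]), (58.96416091918945, 12.69205379486084), 4.074209213256836)
stop 539 [-46.5575 -43.0535 -38.5061] [-88.7216 -82.2481 -71.7678] [33.73   35.5083 37.2786] (array([ 0.4645, -0.0415]), (20.326976776123047, 8.641881942749023), -73.7646312713623)
[-1.423  13.8388  8.3268]
```

View pics/w4.png

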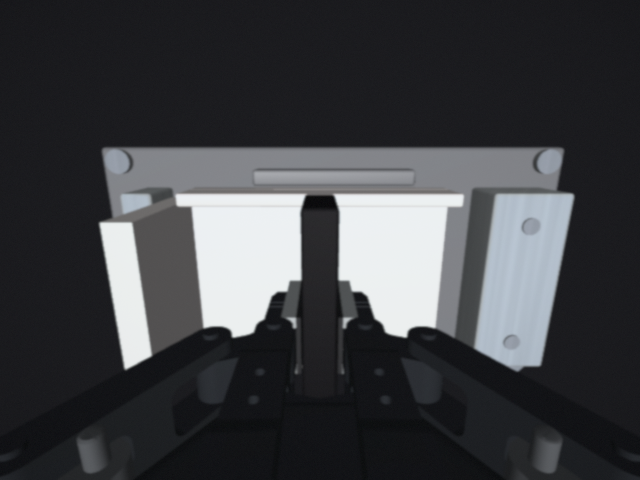

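View pics/d4.png

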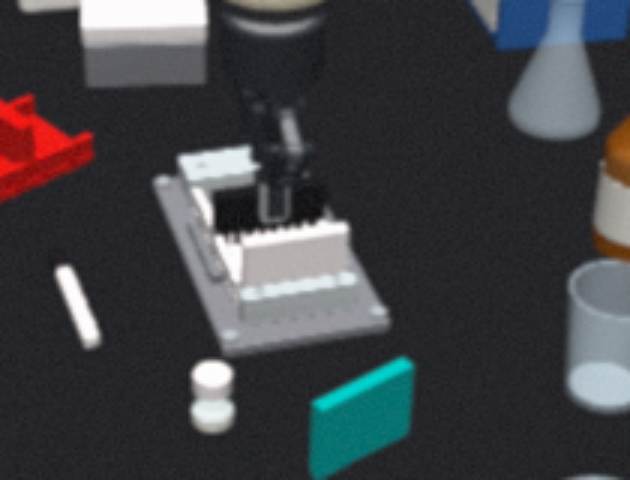

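The wrist view shows the spacer at (140,290) flush against the tray end. The side view shows the spacer upright between stop and tray. The bridge is held, with about 13.5 N on the tool.

```bash
python3 -c "
from cell import *
print(finish_job())"
```

```text
the job is handed in; nothing more can be done
None
```

I handed the job in with the spacer standing upright and released at the thin stop, and the tray still held pressed against it at about 13.5 N on the tool (about 10 N after sliding friction); `finish_job()` returned no verdict.

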